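Fit the backup cell of a solar data logger

ROBOT

A 6-joint arm with a two-finger parallel gripper is mounted at the origin on the work surface. World frame = base frame: x ahead of the robot, y to its left, z up, the work surface at z = 0. Lengths are in m, angles in degrees, forces in N, time in s.
With the tool pointing down it reaches from about 0.3 to 0.75 m from the base axis. Payload 8.5 kg.
Tool frame: the origin (TCP) lies between the finger pads; the fingertips stand ahead of it and the grasp point (between the pads) lies 8 mm behind it (env.tcp_to_tips is the z of the fingertips in the tool frame, in m); z points along the fingers, x is the direction in which the jaws open and shut, and the axes are right-handed (so a half turn about z gives the same grasp; the last joint's range is limited). The gripper opens to 85 mm and grips with 20 to 120 N. Pads are 22 mm wide; open, the fingers measure 114 mm over their backs; the gripper's body (76 mm by 85 mm) begins 54 mm behind the grasp point. The pads swing forward as they close: fully open they stand 13 mm farther back than shut.
Start: joints at [-82.179, 21.807, 74.336, -0, 83.858, -12.336], TCP at [0.19, -0.516, 0.242] pointing down, gripper open.
Joint ranges: [-178.18, 178.18], [-50.72, 133.34], [12.68, 142.11], [-81.47, 261.47], [9.98, 163.14], [-165.26, 165.26]. Speed limits (degrees/s): [136.94, 136.94, 180, 180, 180, 180].

INTERFACE

Orientations are given as a 3x3 rotation matrix whose columns are the frame's x, y, z axes.
In Python, from rig import observe, viewer, env gives the robot as it stands.
- The arm moves only by the tool jog_arm, never from a script. Its arguments are lists of equal length, an entry for each row: "dr": the turn, a rotation vector about the tool's x, y, z in rad, a list of three; "slide": the shift along the tool's x, y, z in m, a list of three; "gripper": the opening, from -1 (shut) to 1 (fully open), so that 0 is half open. In form: {"dr": [[rx, ry, rz], ...], "slide": [[dx, dy, dz], ...], "gripper": [gripper, ...]}. A call has exactly 10 rows; each row shifts and turns the commanded pose from where the row before left it, along the tool's axes as they then stand; what a row does not reach is not made up. A row lasts 1/10 s, in which the tool goes at most 50 mm and 8.59 degrees, less where a joint would pass 70% of its speed; a pose out of reach is approached as far as the arm can. A call is refused whole if a number of a shift passes 0.05 or a number of a turn 0.15, either way. A call with a gripper value outside its range is refused whole. The fingers move at their own pace and stop on an object; "force" is the grip in N (left out, the last holds). Time passes only in rows, so rows that do not move let the fingers close, or fill a call up. It gives the time, the measured TCP pose, the force and the opening at its end, in the units of the state.
- observe(): the state, without advancing time (a new reading comes with each control period).
- viewer.get_image(name): name is "scene" or "side" or "wrist"; returns a dict with "pixels" (420x560x3 uint8, blue, green, red), "camera_matrix" (3x3 intrinsics, pixels), "dist_coeffs" ([k1, k2, p1, p2, k3] as OpenCV has them; the pictures are not rectified), "R" (3x3) and "t" (3): a world point X has camera coordinates R X + t. Camera axes: x right, y down, z forward; pixel columns grow to the right and rows downward; lengths in m; the calibration is good to about 2 mm. A picture is of the moment at which its call begins. There is no depth.
- env.close_job(): hands the job in, once; it reports no verdict.
The state is a dict: "time_s": time; "q": joint angles; "qvel": joint speeds; "joint_efforts": joint torques, N m; "position": TCP position; "tool_rot": TCP orientation; "ft_force": force on the tool from outside, world axes, zero at the start; "wrist_torque": the same for the moment, N m; "grip_width": finger opening in m.
Only numpy, scipy, OpenCV 4.12 (cv2) and the standard library are available. Lean on these libraries where they do the work, as an engineer would, in place of code of your own. Each camera call takes 0.05 s, during which the arm holds its last target.

TASK

The solar data logger on the bench needs its backup battery: with a fingertip, push the loose coin cell that lies on the logger's face sideways over the edge of the round pocket until it drops in and lies flat at the bottom, then swing the battery flap over it and press it fully shut. Do not pick the cell up (metal fingers across both poles would short it), and leave the cable gland on the logger and everything else on the bench where they are.

Things in the scene. Friction and masses are not known exactly. Their poses are not given: they have to be found in the camera images.
- cell_center (a point): centre (half-way up) of the fresh coin cell: a bright steel disc of 24.5 mm diameter and 7.7 mm thickness, about 12 g, loose and lying flat on the logger's face, left or right of the pocket, its centre about 45 to 65 mm from the pocket's centre; its z axis is the axis of the disc, up at the start
- logger: the data logger: a grey box with a black base lying on its back and fixed to the bench, 116 mm (its x) by 200 mm (its y) by 45 mm high, with a flat grey face on top; origin at the centre of its underside, on the bench; x points from the flap's hinge across the pocket, away from the robot within about 17 degrees; y to the left, z up
- pocket (a point): centre of the mouth of the round battery pocket, level with the logger's face (45 mm above the bench) and in the middle of it; axes as logger. The pocket is 27 mm in diameter and 8.2 mm deep with upright walls, so a cell lying flat in it has its top 0.5 mm below the face and its centre 4.35 mm below this point
- flap (a joint): angle of the white battery flap in rad: 0 = shut, lying flat on the face over the pocket; about 1.95 to 2.2 at the start = standing open, leaning back to the logger's -x side; stop at 2.3. It has a stiff hinge: it stays at whatever angle it is left (about 0.3 N at its free edge moves it)
- flap_hinge (a point): middle of the flap's hinge axis, which runs along the logger's y; fixed on the logger 34 mm from the pocket's centre towards the logger's -x, 2.5 mm above the face; axes as logger. At angle a the flap runs from here along (cos a, 0, sin a) in the logger's axes
- flap_edge (a point): middle of the flap's free edge, 59 mm from the hinge axis. The flap is 46 mm wide along the hinge and 3 mm thick (1.5 mm either side of this point) with a finger ridge 30 mm long and 2.5 mm high on its outer side, 4 to 7 mm in from the free edge; shut, its upper side is 4 mm above the face. This point turns with the flap; shut, its axes are those of the logger
- gland: a black plastic cable gland, 27 mm across and 36 mm tall, standing loose on the logger's face on the other side of the pocket from the cell; origin at the centre of its underside; leave it standing there
- spent_cell: a used coin cell of the same size lying on the bench beside the logger; origin at the centre of its underside; leave it
- breaker_a: a one-pole white circuit breaker lying on its flank on the bench, about 70 x 85 x 18 mm; origin under its middle; leave it
- breaker_b: another such breaker lying on the bench; leave it
- plug_a: a black cable connector on the bench, 58 mm long and 17 mm thick, lying along its x; origin under its middle; leave it
- plug_b: another black cable connector on the bench, of the same size; leave it
- screwdriver: a screwdriver, 190 mm long, lying on the bench along its x; leave it
- terminals: a short steel rail with six terminal blocks standing on the bench, 46 x 75 x 44 mm; origin under its middle; leave it

How it is judged:
By the outcome, as a careful person would: the job done as asked, in the order asked, and still so for the second after the job is handed in, with the robot touching nothing.
It also fails if it takes over 53 s, if anything falls off the work surface, if the arm or the gripper's body presses on something with over 40 N, if the wrist force passes 120 N, or if a joint passes its speed limit or range.

## Working session

There is one attempt and no reset: what is moved stays moved. The work goes in short steps, Python scripts to look and compute and a tool call to move; the robot and the scene stay as the last step left them, time stands still between calls to the robot, and variables do not carry over. Pictures are saved under pics/ and viewed, and the job is handed in when it is done.

Besides the shell and the picture viewer there is one more tool, called as a command line: name --argument value ..., lists and objects as JSON in quotes. jog_arm: Moves the arm, as the interface text tells. Its arguments: {"type":"object","properties":{"dr":{"type":"array","items":{"type":"array","items":{"type":"number"}}},"slide":{"type":"array","items":{"type":"array","items":{"type":"number"}}},"gripper":{"type":"array","items":{"type":"number"}},"force":{"type":"number"}},"required":["dr","slide","gripper"]}

```bash
ls; mkdir -p pics
python3 - <<'E'
from rig import observe, viewer, env
import cv2,numpy as np
s=observe()
for k,v in s.items(): print(k,np.round(v,4).tolist())
print(env.tcp_to_tips)
for n in ("scene","side","wrist"):
    im=viewer.get_image(n); cv2.imwrite(f"pics/{n}0.png",im["pixels"])
    print(n,np.round(im["camera_matrix"],1).tolist(),im["dist_coeffs"],np.round(-np.array(im["R"]).T@im["t"],3))
E
```

```text
pics
time_s 0.0
q [-82.1781, 21.8416, 74.3851, -0.0001, 83.8583, -12.3346]
qvel [-0.0862, 0.0359, 0.0164, -0.0702, -0.0992, 0.0586]
joint_efforts [-0.0001, -44.846, -23.1277, -0.0003, 0.0048, -0.0]
position [0.1895, -0.516, 0.2417]
tool_rot [[0.3446, -0.9388, -0.0002], [-0.9388, -0.3446, 0.0015], [-0.0014, -0.0003, -1.0]]
ft_force [-0.1666, -0.3745, -0.6248]
wrist_torque [0.0496, 0.0168, 0.007]
grip_width 0.0859
0.011
scene [[518.5, 0.0, 293.0], [0.0, 518.5, 209.9], [0.0, 0.0, 1.0]] [-0.16100848  0.          0.          0.          0.        ] [ 1.267 -0.406  1.13 ]
side [[545.2, 0.0, 274.7], [0.0, 545.2, 215.8], [0.0, 0.0, 1.0]] [0.01440157 0.         0.         0.         0.        ] [ 0.274 -0.934  0.757]
wrist [[326.8, 0.0, 286.5], [0.0, 326.8, 214.4], [0.0, 0.0, 1.0]] [-0.03148279  0.          0.          0.          0.        ] [ 0.259 -0.491  0.372]
```

View pics/scene0.png

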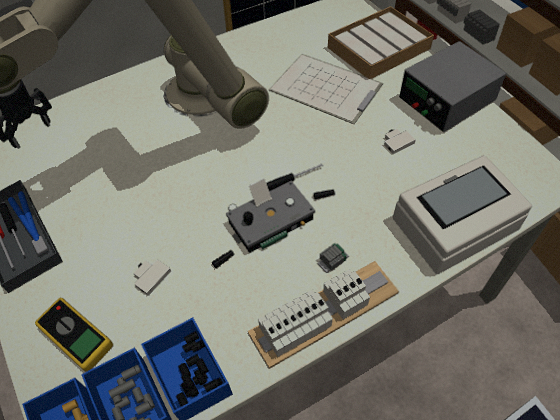

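View pics/side0.png

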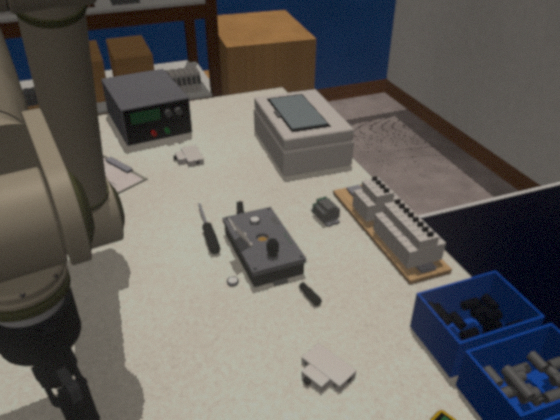

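View pics/wrist0.png

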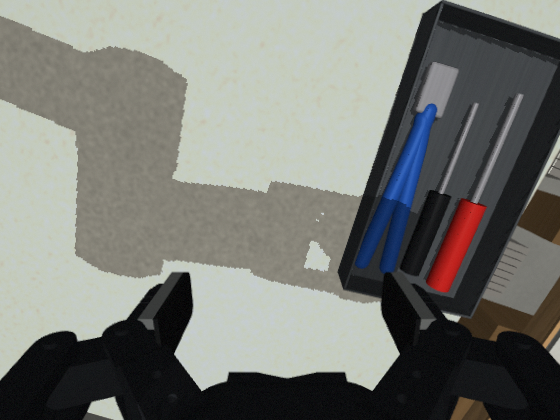

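The scene view shows the logger near (270,213), the cell at (291,202), the pocket at (271,212), the gland at (248,217) and the open flap at (261,192). In the side view the pocket is near (264,240), the cell at (255,220) and the gland at (273,247). I'll zoom in next.

Run:
```python
import cv2
a=cv2.imread("pics/scene0.png")[165:260,205:345]; b=cv2.imread("pics/side0.png")[190:300,190:330]
cv2.imwrite("pics/sc.png",cv2.resize(a,None,fx=5.5,fy=5.5,interpolation=cv2.INTER_CUBIC)); cv2.imwrite("pics/sd.png",cv2.resize(b,None,fx=5,fy=5,interpolation=cv2.INTER_CUBIC))
```

```text
(no output)
```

View pics/sc.png

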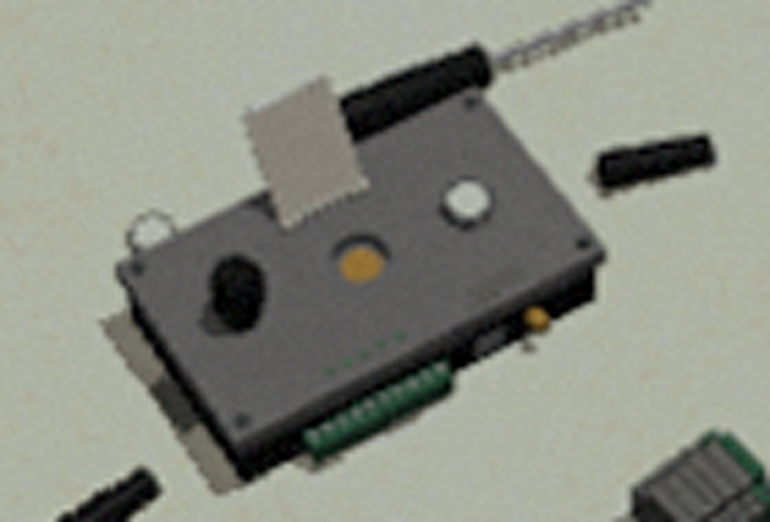

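View pics/sd.png

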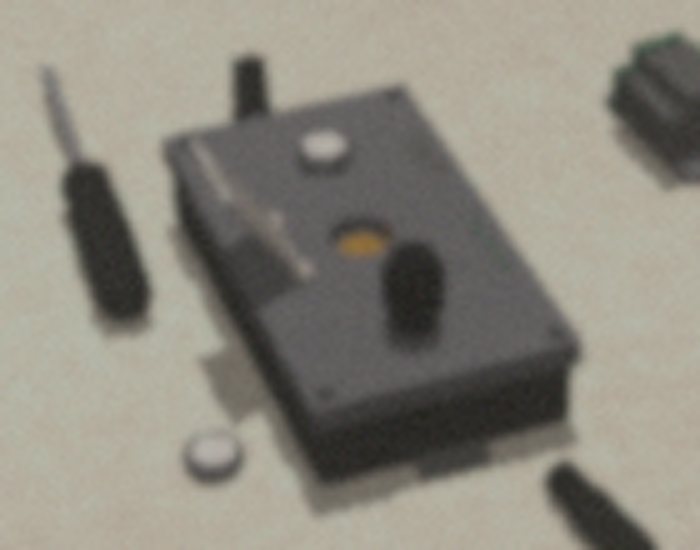

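```bash
cat > h.py <<'E'
import numpy as np, cv2
from rig import observe, viewer, env
def cams(n): 
    im=viewer.get_image(n); return im
def ray(im,uv):
    p=cv2.undistortPoints(np.array([[uv]],float),np.array(im["camera_matrix"]),np.array(im["dist_coeffs"]))[0,0]
    R=np.array(im["R"]);t=np.array(im["t"]).ravel()
    return -R.T@t, R.T@np.array([p[0],p[1],1])
def onz(im,uv,z):
    c,d=ray(im,uv); return c+d*(z-c[2])/d[2]
def tri(rs):
    A=0;b=0
    for c,d in rs:
        d=d/np.linalg.norm(d);M=np.eye(3)-np.outer(d,d);A=A+M;b=b+M@c
    X=np.linalg.solve(A,b)
    return X,[float(np.linalg.norm(np.cross(X-c,d/np.linalg.norm(d)))) for c,d in rs]
def proj(im,X):
    return cv2.projectPoints(np.array(X,float).reshape(-1,1,3),cv2.Rodrigues(np.array(im["R"]))[0],np.array(im["t"],float),np.array(im["camera_matrix"]),np.array(im["dist_coeffs"]))[0].reshape(-1,2)
E
python3 - <<'E'
from h import *
np.set_printoptions(precision=4,suppress=True)
S=cams("scene");D=cams("side")
s=lambda u,v:((u+.5)/5.5-.5+205,(v+.5)/5.5-.5+165)
d=lambda u,v:((u+.5)/5-.5+190,(v+.5)/5-.5+190)
for nm,a,b,z in [("scrA",(138,270),(325,393),.045),("scrB",(472,102),(187,140),.045),("scrC",(585,243),(397,95),.045),("scrD",(241,420),(556,333),.045),
 ("celltop",(467,201),(325,145),.0527),("pockfloor",(362,265),(362,245),.0368),
 ("flapTL",(247,113),(195,142),None),("flapBR",(365,187),(312,270),None)]:
    A=ray(S,s(*a));B=ray(D,d(*b))
    print(nm,*tri([A,B]), onz(S,s(*a),z) if z else "", onz(D,d(*b),z) if z else "")
for nm,a in [("LB",(120,268)),("RB",(480,92)),("RF",(605,255)),("LF",(235,440))]: print(nm,onz(S,s(*a),.045))
for nm,a in [("RB",(165,148)),("RF",(405,88)),("LF",(580,350)),("LB",(315,415))]: print("side",nm,onz(D,d(*a),.045))
E
```

```text
scrA [ 0.5235 -0.1508  0.0446] [0.0005474919000356695, 0.0005474919000356762] [ 0.5243 -0.1513  0.045 ] [ 0.5232 -0.1506  0.045 ]
scrB [0.5204 0.0331 0.0462] [0.00016148607616878712, 0.00016148607616875145] [0.5194 0.0337 0.045 ] [0.5208 0.0344 0.045 ]
scrC [0.6205 0.0346 0.0457] [0.0007354904198518191, 0.0007354904198519185] [0.6195 0.0355 0.045 ] [0.621  0.0345 0.045 ]
scrD [ 0.6228 -0.1495  0.0459] [6.892872867199177e-05, 6.892872867179874e-05] [ 0.6222 -0.1493  0.045 ] [ 0.6233 -0.1486  0.045 ]
celltop [ 0.5743 -0.0018  0.0527] [0.0003853843808493488, 0.00038538438084934203] [ 0.5746 -0.0021  0.0527] [ 0.5742 -0.0013  0.0527]
pockfloor [ 0.5716 -0.0579  0.0383] [0.00034454921476824034, 0.00034454921476818266] [ 0.571  -0.0577  0.0368] [ 0.5721 -0.0556  0.0368]
flapTL [ 0.5048 -0.0747  0.111 ] [0.012208703120807686, 0.012208703120807688]  
flapBR [ 0.5429 -0.0444  0.035 ] [0.013574052897852339, 0.01357405289785247]  
LB [ 0.5189 -0.158   0.045 ]
RB [0.5161 0.0402 0.045 ]
RF [0.6302 0.0398 0.045 ]
LF [ 0.6301 -0.1566  0.045 ]
side RB [0.5099 0.032  0.045 ]
side RF [0.6264 0.0385 0.045 ]
side LF [ 0.6282 -0.162   0.045 ]
side LB [ 0.5153 -0.1616  0.045 ]
```

```bash
cat >> h.py <<'E'
from scipy.spatial.transform import Rotation as Ro
def plan(target,yaw,n,state=None):
    """even world-shift rows, turn about tool z only (rows expressed in tool axes)"""
    s=state or observe(); p=np.array(s["position"]);R=np.array(s["tool_rot"])
    c,sn=np.cos(yaw),np.sin(yaw); T=np.array([[c,sn,0],[sn,-c,0],[0,0,-1.]])
    rv=Ro.from_matrix(R.T@T).as_rotvec(); step=(np.array(target)-p)/n
    print("turn total",np.round(rv,4)," per row",np.round(rv/n,4))
    for k in range(n):
        Rk=R@Ro.from_rotvec(rv*k/n).as_matrix(); print(np.round(Rk.T@step,4).tolist())
E
python3 - <<'E'
from h import *
plan([0.572,0.0,0.2],np.radians(0.84),18)
E
```

```text
turn total [-5.0000e-04  5.0000e-04 -1.2337e+00]  per row [-0.      0.     -0.0685]
[-0.0196, -0.0298, 0.0024]
[-0.0175, -0.0311, 0.0024]
[-0.0153, -0.0322, 0.0023]
[-0.0131, -0.0332, 0.0023]
[-0.0108, -0.034, 0.0023]
[-0.0084, -0.0347, 0.0023]
[-0.006, -0.0352, 0.0023]
[-0.0036, -0.0355, 0.0023]
[-0.0012, -0.0357, 0.0023]
[0.0013, -0.0357, 0.0023]
[0.0037, -0.0355, 0.0023]
[0.0061, -0.0352, 0.0023]
[0.0085, -0.0347, 0.0023]
[0.0109, -0.034, 0.0023]
[0.0132, -0.0332, 0.0023]
[0.0154, -0.0322, 0.0023]
[0.0176, -0.0311, 0.0023]
[0.0197, -0.0298, 0.0023]
```

jog_arm --dr '[[0,0,-0.0685],[0,0,-0.0685],[0,0,-0.0685],[0,0,-0.0685],[0,0,-0.0685],[0,0,-0.0685],[0,0,-0.0685],[0,0,-0.0685],[0,0,-0.0685],[0,0,-0.0685]]' --slide '[[-0.02,-0.03,0.0],[-0.0175,-0.031,0.0],[-0.015,-0.032,0.0],[-0.013,-0.033,0.0],[-0.011,-0.034,0.0],[-0.0085,-0.035,0.0],[-0.006,-0.035,0.0],[-0.0035,-0.0355,0.0],[-0.001,-0.0355,0.0],[0.0015,-0.0355,0.0]]' --gripper '[1,1,1,1,1,1,1,1,1,1]'

```text
time_s: 1.25
position: [0.4027, -0.2288, 0.2424]
tool_rot: [[0.862, -0.507, 0.0], [-0.507, -0.862, -0.0], [0.0, 0.0, -1.0]]
ft_force: [0.2, 0.6, 0.1]
grip_width: 0.0856
```

Run:
```python
from h import *
plan([0.572,0.0,0.2],np.radians(0.84),9)
```

```text
turn total [ 0.000e+00 -1.000e-04 -5.459e-01]  per row [ 0.     -0.     -0.0607]
[0.0033, -0.0315, 0.0047]
[0.0052, -0.0312, 0.0047]
[0.0071, -0.0308, 0.0047]
[0.009, -0.0303, 0.0047]
[0.0108, -0.0297, 0.0047]
[0.0126, -0.029, 0.0047]
[0.0143, -0.0282, 0.0047]
[0.016, -0.0273, 0.0047]
[0.0176, -0.0263, 0.0047]
```

jog_arm --dr '[[0,0,-0.0605],[0,0,-0.0605],[0,0,-0.0605],[0,0,-0.0605],[0,0,-0.0605],[0,0,-0.0605],[0,0,-0.0605],[0,0,-0.0605],[0,0,-0.0605],[0,0,0]]' --slide '[[0.0035,-0.0315,0.0045],[0.005,-0.031,0.0045],[0.007,-0.031,0.0045],[0.009,-0.03,0.0045],[0.011,-0.0295,0.0045],[0.0125,-0.029,0.0045],[0.0145,-0.028,0.0045],[0.016,-0.0275,0.0045],[0.0175,-0.0265,0.0045],[0,0,0]]' --gripper '[-0.6,-0.6,-0.6,-0.6,-0.6,-0.6,-0.6,-0.6,-0.6,-0.6]'

```text
time_s: 2.25
position: [0.573, 0.0005, 0.2008]
tool_rot: [[1.0, 0.015, -0.001], [0.015, -1.0, 0.001], [-0.001, -0.001, -1.0]]
ft_force: [-0.0, -0.3, 0.6]
grip_width: 0.0173
```

Run:
```python
from h import *
s=observe();print(s["position"],s["grip_width"])
for n in ("wrist","scene"):
    im=cams(n);cv2.imwrite(f"pics/{n}1.png",im["pixels"])
```

```text
[5.72962562e-01 5.49533634e-04 2.00780403e-01] 0.017285777656081715
```

View pics/wrist1.png

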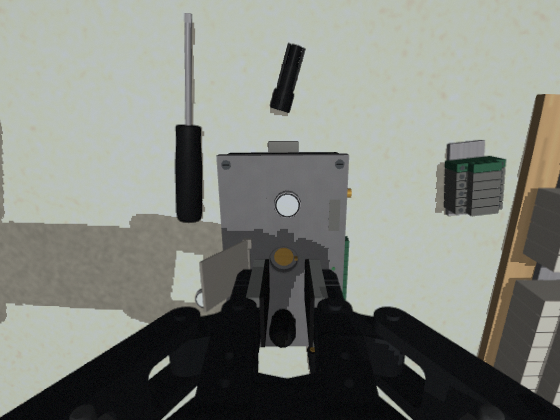

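Run:
```python
from h import *
np.set_printoptions(precision=4,suppress=True)
W=cams("wrist");p=W["pixels"]
g=cv2.cvtColor(p,cv2.COLOR_BGR2GRAY)
roi=(slice(185,230),slice(265,310))
m=(g[roi]>150).astype(np.uint8)
c=max(cv2.findContours(m,0,2)[0],key=cv2.contourArea);e=cv2.minEnclosingCircle(c);uv=(e[0][0]+265,e[0][1]+185)
print("cell",uv,e[1],onz(W,uv,.0527))
hsv=cv2.cvtColor(p,cv2.COLOR_BGR2HSV)
m=cv2.inRange(hsv,(8,90,60),(28,255,255));m[:240]=0;m[275:]=0;m[:,:265]=0;m[:,305:]=0
ys,xs=np.nonzero(m);print("orange",xs.min(),xs.max(),ys.min(),ys.max(),onz(W,((xs.min()+xs.max())/2,(ys.min()+ys.max())/2),.0368))
for uv in [(226,164),(340,164)]: print("screw",onz(W,uv,.045))
S=cams("side");print(W["pixels"].shape)
cv2.imwrite("pics/w1c.png",cv2.resize(p[140:380,190:380],None,fx=3,fy=2.5 if 0 else 3)[:600])
```

```text
cell (288.33132553100586, 201.7710838317871) 10.696603775024414 [ 0.572  -0.001   0.0527]
orange 276 298 245 262 [ 0.5716 -0.0577  0.0368]
screw [0.5169 0.0306 0.045 ]
screw [0.617  0.0319 0.045 ]
(420, 560, 3)
```

View pics/w1c.png

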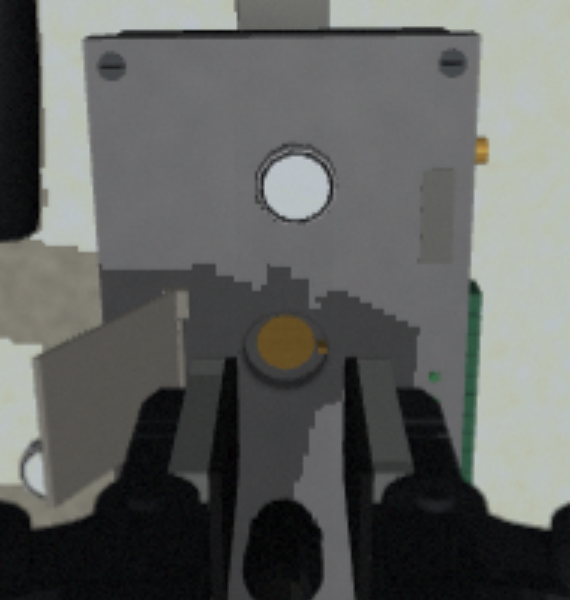

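jog_arm --dr '[[0,0,0],[0,0,0],[0,0,0],[0,0,0],[0,0,0],[0,0,0],[0,0,0],[0,0,0],[0,0,0],[0,0,0]]' --slide '[[0.0005,-0.018,0],[0.0005,-0.018,0],[0,0,0.025],[0,0,0.03],[0,0,0.03],[0,0,0.025],[0,0,0.015],[0,0,0.01],[0,0,0.004],[0,0,0]]' --gripper '[-0.6,-0.6,-0.6,-0.6,-0.6,-0.6,-0.6,-0.6,-0.6,-0.6]'

```text
time_s: 3.45
position: [0.5726, 0.0335, 0.0631]
tool_rot: [[1.0, 0.01, 0.0], [0.01, -1.0, -0.0], [0.0, 0.0, -1.0]]
ft_force: [0.1, -0.1, -0.0]
grip_width: 0.0174
```

Run:
```python
from h import *
np.set_printoptions(precision=4,suppress=True)
s=observe();print(s["position"],s["grip_width"])
im=cams("wrist");cv2.imwrite("pics/w2.png",im["pixels"])
D=cams("side");cv2.imwrite("pics/sd2.png",cv2.resize(D["pixels"][150:290,190:340],None,fx=4,fy=4,interpolation=2))
```

```text
[0.5726 0.0335 0.0631] 0.017384250043598195
```

View pics/w2.png

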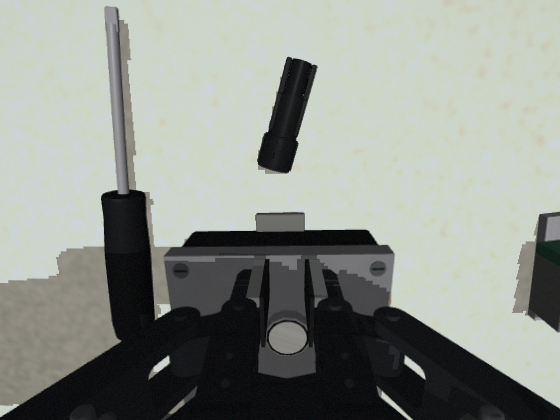

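View pics/sd2.png

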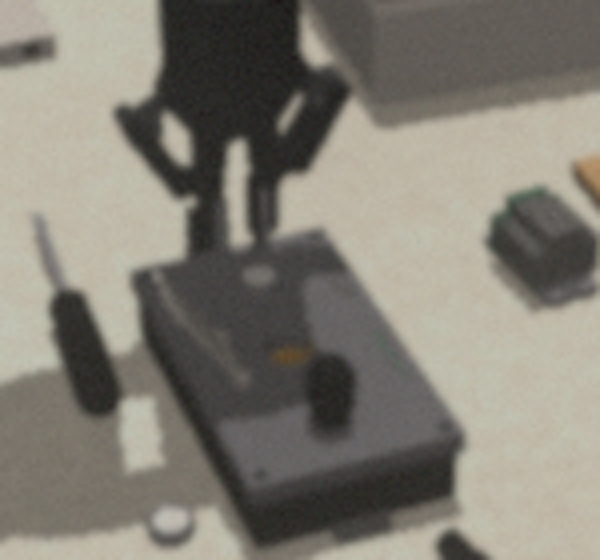

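Run:
```python
from h import *
np.set_printoptions(precision=4,suppress=True)
s=observe();p=s["position"];R=np.array(s["tool_rot"])
D=cams("side");W=cams("wrist")
for z in (0.011,0.007):
  for x in (-.0085,0.0085,-.0225,.0225):
    for y in (.011,-.011):
      X=np.array(p)+R@[x,y,z]; print(z,x,y,X,"side crop",(proj(D,X)[0]-[190,150])*4,"wrist",proj(W,X)[0])
print("cell",onz(W,(287.5,337),.0527))
cv2.imwrite("pics/w2c.png",cv2.resize(W["pixels"][230:400,200:380],None,fx=3.5,fy=3.5,interpolation=2))
```

```text
0.011 -0.0085 0.011 [0.5646 0.0226 0.0527] side crop [228.4118 254.7042] wrist [271.6543 297.3087]
0.011 -0.0085 -0.011 [0.5643 0.0446 0.0527] side crop [215.9458 233.8782] wrist [271.0884 256.3385]
0.011 0.0085 0.011 [0.5816 0.0228 0.0527] side crop [257.069  248.3428] wrist [306.1978 297.3617]
0.011 0.0085 -0.011 [0.5813 0.0448 0.0527] side crop [244.2676 227.6858] wrist [307.1388 256.3972]
0.011 -0.0225 0.011 [0.5506 0.0224 0.0527] side crop [204.6352 259.982 ] wrist [243.2254 297.2209]
0.011 -0.0225 -0.011 [0.5503 0.0444 0.0526] side crop [192.4499 239.0153] wrist [241.421  256.2659]
0.011 0.0225 0.011 [0.5956 0.0229 0.0527] side crop [280.4949 243.1426] wrist [334.6155 297.3611]
0.011 0.0225 -0.011 [0.5953 0.0449 0.0527] side crop [267.4214 222.6232] wrist [336.7936 256.4214]
0.007 -0.0085 0.011 [0.5646 0.0226 0.0567] side crop [228.1771 248.8585] wrist [271.2939 301.7637]
0.007 -0.0085 -0.011 [0.5643 0.0446 0.0567] side crop [215.6907 228.0724] wrist [270.6959 259.9631]
0.007 0.0085 0.011 [0.5816 0.0228 0.0567] side crop [256.8896 242.5088] wrist [306.6722 301.8175]
0.007 0.0085 -0.011 [0.5813 0.0448 0.0567] side crop [244.0665 221.8917] wrist [307.6603 260.0229]
0.007 -0.0225 0.011 [0.5506 0.0224 0.0567] side crop [204.3543 254.1266] wrist [242.1789 301.6707]
0.007 -0.0225 -0.011 [0.5503 0.0444 0.0566] side crop [192.1497 233.1998] wrist [240.2775 259.8862]
0.007 0.0225 0.011 [0.5956 0.0229 0.0567] side crop [280.3603 237.3181] wrist [335.7751 301.813 ]
0.007 0.0225 -0.011 [0.5953 0.0449 0.0567] side crop [267.2642 216.8387] wrist [338.0652 260.0445]
cell [ 0.5727 -0.0006  0.0527]
```

View pics/w2c.png

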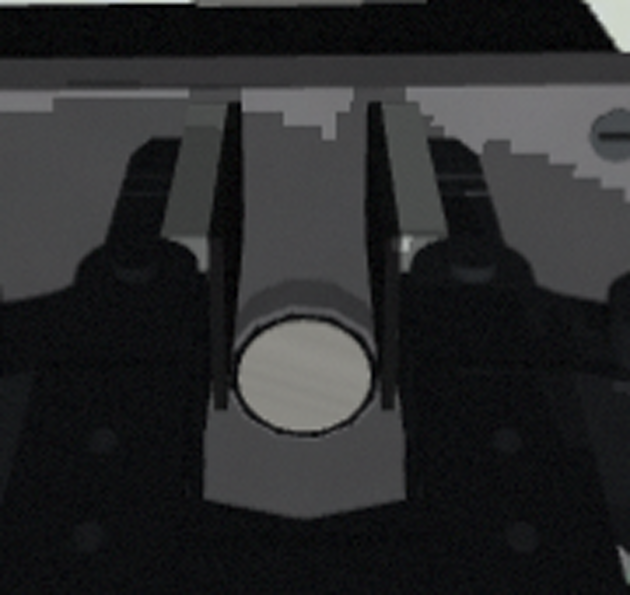

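jog_arm --dr '[[0,0,0],[0,0,0],[0,0,0],[0,0,0],[0,0,0],[0,0,0],[0,0,0],[0,0,0],[0,0,0],[0,0,0]]' --slide '[[0,0,0.0045],[0,0.005,0],[0,0.005,0],[0,0.004,0],[0,0.004,0],[0,0.004,0],[0,0.004,0],[0,0.004,0],[0,0.004,0],[0,0,0]]' --gripper '[-0.6,-0.6,-0.6,-0.6,-0.6,-0.6,-0.6,-0.6,-0.6,-0.6]'

```text
time_s: 4.65
position: [0.573, -0.0006, 0.0583]
tool_rot: [[1.0, 0.01, 0.0], [0.01, -1.0, -0.0], [0.0, 0.0, -1.0]]
ft_force: [0.9, 0.1, 0.1]
grip_width: 0.0169
```

```bash
cat > look.py <<'E'
from h import *
import sys
np.set_printoptions(precision=4,suppress=True)
k=sys.argv[1]
s=observe();print(s["position"],s["ft_force"],s["grip_width"])
W=cams("wrist");D=cams("side")
a=cv2.resize(W["pixels"][230:400,200:380],None,fx=2.2,fy=2.6,interpolation=2)
b=cv2.resize(D["pixels"][170:290,210:330],None,fx=3.3,fy=442/120,interpolation=2)
cv2.imwrite(f"pics/l{k}.png",np.hstack([a,b[:a.shape[0]]]))
E
python3 look.py 3
```

```text
[ 0.573  -0.0006  0.0583] [0.9456 0.0659 0.0785] 0.016943013831856635
```

View pics/l3.png

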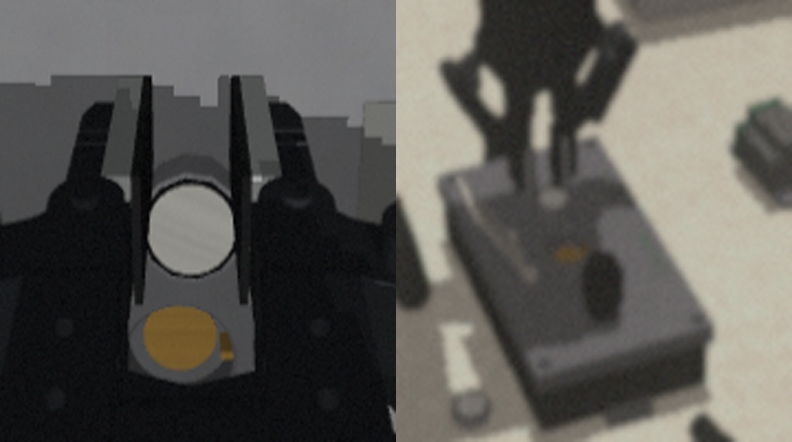

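jog_arm --dr '[[0,0,0],[0,0,0],[0,0,0],[0,0,0],[0,0,0],[0,0,0],[0,0,0],[0,0,0],[0,0,0],[0,0,0]]' --slide '[[-0.0003,0.002,0],[-0.0003,0.002,0],[-0.0003,0.002,0],[-0.0003,0.002,0],[-0.0003,0.002,0],[-0.0003,0.002,0],[-0.0002,0.002,0],[0,0.002,0],[0,0.002,0],[0,0,0]]' --gripper '[-0.6,-0.6,-0.6,-0.6,-0.6,-0.6,-0.6,-0.6,-0.6,-0.6]'

```text
time_s: 5.75
position: [0.5711, -0.0184, 0.0583]
tool_rot: [[1.0, 0.01, 0.0], [0.01, -1.0, -0.0], [0.0, 0.0, -1.0]]
ft_force: [0.1, -0.1, 0.0]
grip_width: 0.0172
```

```bash
python3 look.py 4
```

```text
[ 0.5711 -0.0184  0.0583] [ 0.0756 -0.1301  0.0452] 0.017203429023585626
```

View pics/l4.png

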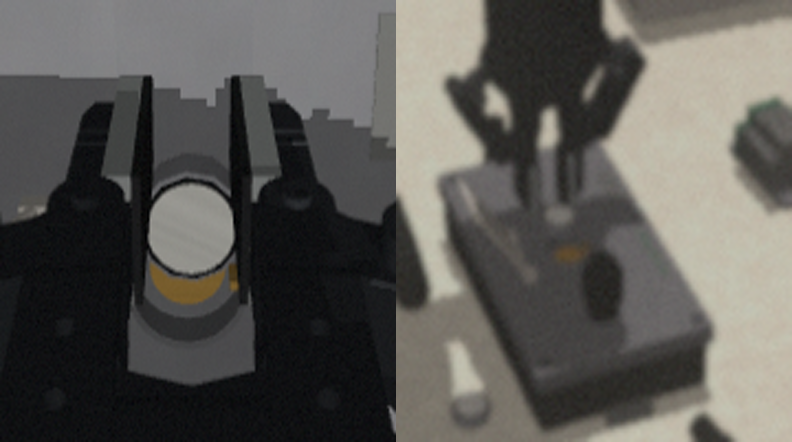

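jog_arm --dr '[[0,0,0],[0,0,0],[0,0,0],[0,0,0],[0,0,0],[0,0,0],[0,0,0],[0,0,0],[0,0,0],[0,0,0]]' --slide '[[-0.0003,0.002,0],[0,0.002,0],[0,0.002,0],[0,0.002,0],[0,0.002,0],[0,0.002,0],[0,0.002,0],[0,0.002,0],[0,0.002,0],[0,0,0]]' --gripper '[-0.6,-0.6,-0.6,-0.6,-0.6,-0.6,-0.6,-0.6,-0.6,-0.6]'

```text
time_s: 6.85
position: [0.571, -0.0364, 0.0583]
tool_rot: [[1.0, 0.01, 0.0], [0.01, -1.0, -0.0], [0.0, 0.0, -1.0]]
ft_force: [0.6, 0.5, 0.1]
grip_width: 0.0171
```

```bash
python3 look.py 5
```

```text
[ 0.571  -0.0364  0.0583] [0.5866 0.5483 0.0613] 0.017105331340043897
```

View pics/l5.png

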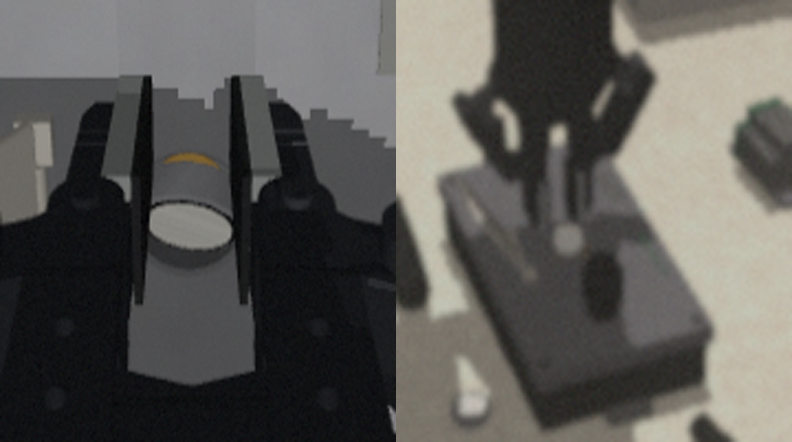

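jog_arm --dr '[[0,0,0],[0,0,0],[0,0,0],[0,0,0],[0,0,0],[0,0,0],[0,0,0],[0,0,0],[0,0,0],[0,0,0]]' --slide '[[0,-0.001,0],[0,-0.001,0],[0,-0.001,0],[0,-0.001,0],[0,-0.001,0],[0,-0.001,0],[0,0,0],[0,0,0],[0,0,0],[0,0,0]]' --gripper '[-0.6,-0.6,-0.6,-0.6,-0.6,-0.6,-0.6,-0.6,-0.6,-0.6]'

```text
time_s: 7.95
position: [0.5709, -0.0302, 0.0583]
tool_rot: [[1.0, 0.01, -0.0], [0.01, -1.0, 0.0], [-0.0, -0.0, -1.0]]
ft_force: [-0.2, 0.3, 0.8]
grip_width: 0.0168
```

```bash
python3 look.py 6
```

```text
[ 0.5709 -0.0302  0.0583] [-0.2275  0.3396  0.8323] 0.016827209887270954
```

View pics/l6.png

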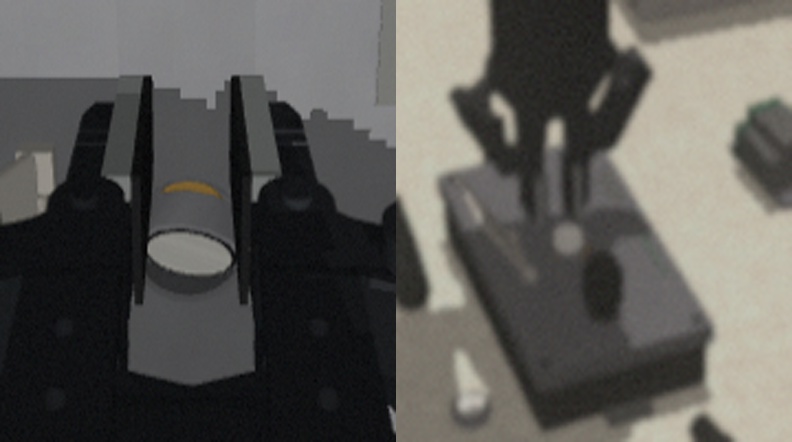

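Run:
```python
from h import *
W=cams("wrist");D=cams("side");S=cams("scene")
a=cv2.resize(W["pixels"][280:360,240:340],None,fx=5.5,fy=5.5,interpolation=2)
b=cv2.resize(D["pixels"][215:265,240:290],None,fx=5,fy=8.8,interpolation=2)
cv2.imwrite("pics/z6.png",np.hstack([a,b]))
```

```text
(no output)
```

View pics/z6.png

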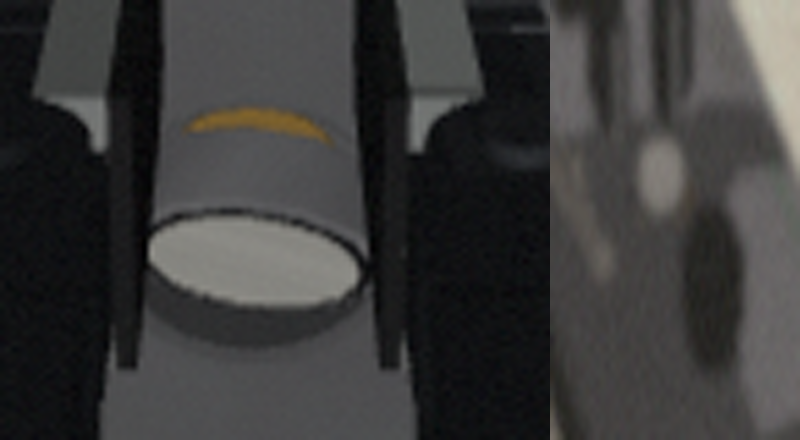

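jog_arm --dr '[[0,0,0],[0,0,0],[0,0,0],[0,0,0],[0,0,0],[0,0,0],[0,0,0],[0,0,0],[0,0,0],[0,0,0]]' --slide '[[0,-0.003,0],[0,-0.004,0],[0,-0.004,0],[0,-0.004,0],[0,0,-0.005],[0,0,-0.01],[0,0,-0.01],[0,0,0],[0,0,0],[0,0,0]]' --gripper '[-0.6,-0.6,-0.6,-0.6,-0.6,-0.6,-0.6,-0.6,-0.6,-0.6]'

```text
time_s: 9.2
position: [0.5706, -0.0152, 0.0831]
tool_rot: [[1.0, 0.01, -0.0], [0.01, -1.0, 0.0], [-0.0, -0.0, -1.0]]
ft_force: [-0.3, 0.8, -0.2]
grip_width: 0.0171
```

```bash
python3 look.py 7;  python3 - <<'E'
from h import *
W=cams("wrist");D=cams("side");S=cams("scene")
a=cv2.resize(W["pixels"][270:370,240:340],None,fx=4.4,fy=4.4,interpolation=2)
b=cv2.resize(D["pixels"][215:265,240:290],None,fx=6,fy=8.8,interpolation=2)
cv2.imwrite("pics/z7.png",np.hstack([a,b]))
E
```

```text
[ 0.5706 -0.0152  0.0831] [-0.3321  0.7698 -0.1554] 0.017084046800626855
```

View pics/z7.png

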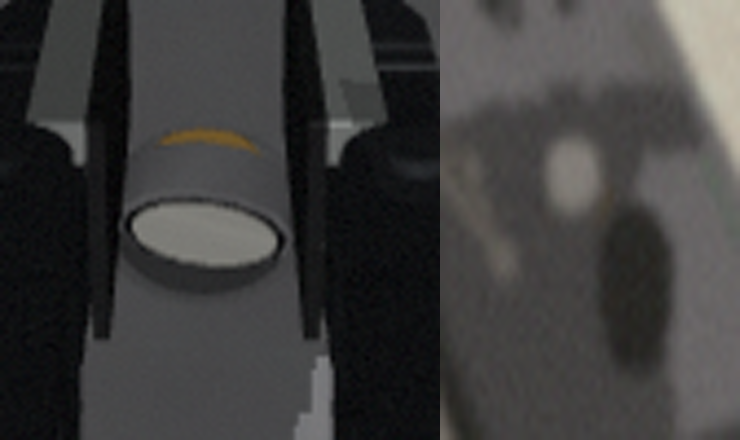

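Run:
```python
from h import *
np.set_printoptions(precision=4,suppress=True)
W=cams("wrist");D=cams("side")
w=lambda u,v:(240+(u+.5)/4.4-.5,270+(v+.5)/4.4-.5)
print("trail top",tri([ray(W,w(205,199)),ray(D,(262.0,230.3))]))
print("lead top",tri([ray(W,w(207,269)),ray(D,(262.5,239.3))]))
print("ctr top",tri([ray(W,w(206,233)),ray(D,(262.2,234.9))]))
for y in (-.0445,-.0715): 
  u=proj(W,[.571,y,.045])[0];print("rim",y,(u-[240,270])*4.4)
u=proj(W,[.571,-.058,.0368])[0];print("floor ctr",(u-[240,270])*4.4)
for y in (-.0445,-.0715): 
  u=proj(W,[.571,y,.0368])[0];print("floor",y,(u-[240,270])*4.4)
print(onz(W,w(205,131),.0368),onz(W,w(205,150),.0368))
```

```text
trail top (array([ 0.5721, -0.0493,  0.054 ]), [0.002469793298838156, 0.0024697932988381236])
lead top (array([ 0.5698, -0.0667,  0.0437]), [0.0003654054333363171, 0.00036540543333641706])
ctr top (array([ 0.5709, -0.0579,  0.0485]), [0.0010176859767998473, 0.0010176859767998742])
rim -0.0445 [213.6976 132.101 ]
rim -0.0715 [210.9813 301.1979]
floor ctr [212.0618 183.8953]
floor -0.0445 [213.3884 100.0758]
floor -0.0715 [210.7872 264.2429]
[ 0.5697 -0.0492  0.0368] [ 0.5697 -0.0522  0.0368]
```

jog_arm --dr '[[0,0,0],[0,0,0],[0,0,0],[0,0,0],[0,0,0],[0,0,0],[0,0,0],[0,0,0],[0,0,0],[0,0,0]]' --slide '[[0,0,0.012],[0,0,0.0125],[0.0005,0.006,0],[0,0.006,0],[0,0.005,0],[0,0.003,0],[0,0.002,0],[0,0.002,0],[0,0.0015,0],[0,0,0]]' --gripper '[-0.6,-0.6,-0.6,-0.6,-0.6,-0.6,-0.6,-0.6,-0.6,-0.6]'

```text
time_s: 10.55
position: [0.5715, -0.0407, 0.0588]
tool_rot: [[1.0, 0.01, 0.0], [0.01, -1.0, 0.0], [0.0, -0.0, -1.0]]
ft_force: [0.2, 0.6, 0.1]
grip_width: 0.0174
```

```bash
python3 look.py 8
```

```text
[ 0.5715 -0.0407  0.0588] [0.1544 0.586  0.1102] 0.017395035201191334
```

View pics/l8.png

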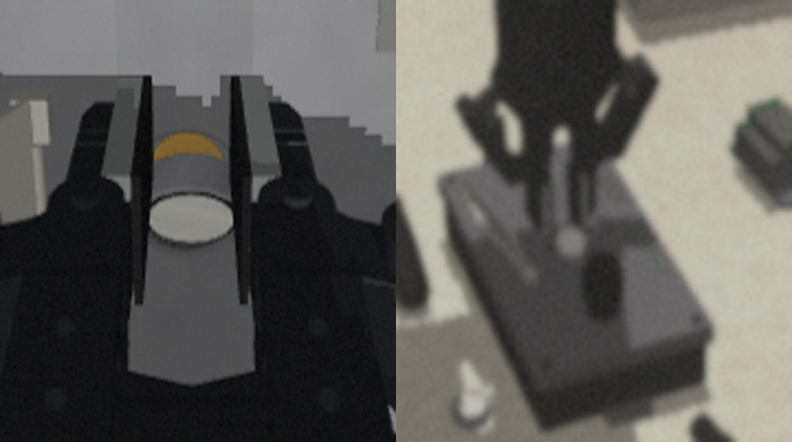

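jog_arm --dr '[[0,0,0],[0,0,0],[0,0,0],[0,0,0],[0,0,0],[0,0,0],[0,0,0],[0,0,0],[0,0,0],[0,0,0]]' --slide '[[0,-0.003,0],[0,-0.003,0],[0,-0.003,0],[0,-0.004,0],[0,-0.004,0],[0,-0.004,0],[0,0,0],[0,0,0],[0,0,0],[0,0,0]]' --gripper '[-0.6,-0.6,-0.6,-0.6,-0.6,-0.6,-0.6,-0.6,-0.6,-0.6]'

```text
time_s: 11.65
position: [0.5713, -0.0198, 0.0588]
tool_rot: [[1.0, 0.01, 0.0], [0.01, -1.0, -0.0], [0.0, 0.0, -1.0]]
ft_force: [0.1, 0.1, 0.6]
grip_width: 0.0167
```

```bash
python3 look.py 9
```

```text
[ 0.5713 -0.0198  0.0588] [0.0691 0.1392 0.5927] 0.016696363038474014
```

View pics/l9.png

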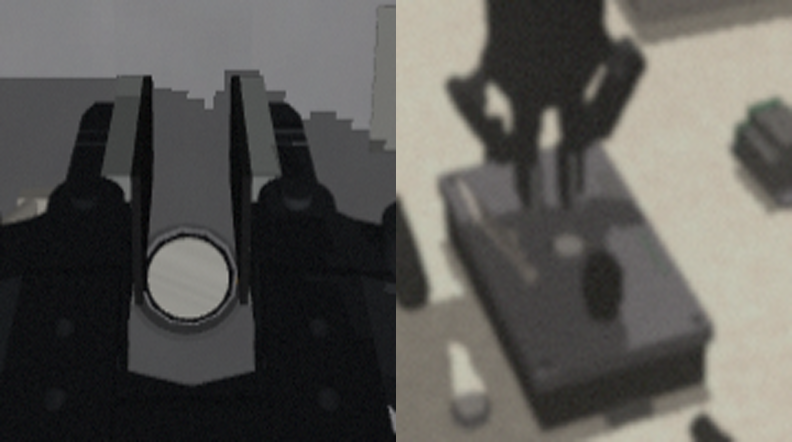

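The cell now lies flat in the pocket: a concentric circle inside the mouth at (189,278) in the crop. Next is the flap angle.

Run:
```python
from h import *
np.set_printoptions(precision=4,suppress=True)
S=cams("scene");D=cams("side")
s=lambda u,v:((u+.5)/5.5-.5+205,(v+.5)/5.5-.5+165)
d=lambda u,v:((u+.5)/5-.5+190,(v+.5)/5-.5+190)
def aty(im,uv,y):
    c,q=ray(im,uv); return c+q*(y-c[1])/q[1]
for nm,p in [("edge mid scene",aty(S,s(286,96),-.0585)),("edge -y",aty(S,s(247,113),-.0815)),("edge +y",aty(S,s(325,78),-.0355)),("side near -y(?)",aty(D,d(195,142),-.0355)),("bottom -y",aty(D,d(312,270),-.0815))]:
    r=p-np.array([.538,p[1],.0475]);print(nm,p,np.hypot(r[0],r[2]),np.arctan2(r[2],r[0]))
D2=D["pixels"][190:290,200:300];cv2.imwrite("pics/fl.png",cv2.resize(D2,None,fx=6,fy=6,interpolation=2))
```

```text
edge mid scene [ 0.5053 -0.0585  0.0943] 0.05709550465588995 2.1815883415347868
edge -y [ 0.5109 -0.0815  0.1027] 0.06148283975576052 2.0278391557186812
edge +y [ 0.5008 -0.0355  0.0881] 0.05509977091852693 2.31291349225173
side near -y(?) [ 0.5064 -0.0355  0.0945] 0.05667368606710972 2.1630094327072173
bottom -y [ 0.5411 -0.0815  0.051 ] 0.004644254449404574 0.838343987748414
```

View pics/fl.png

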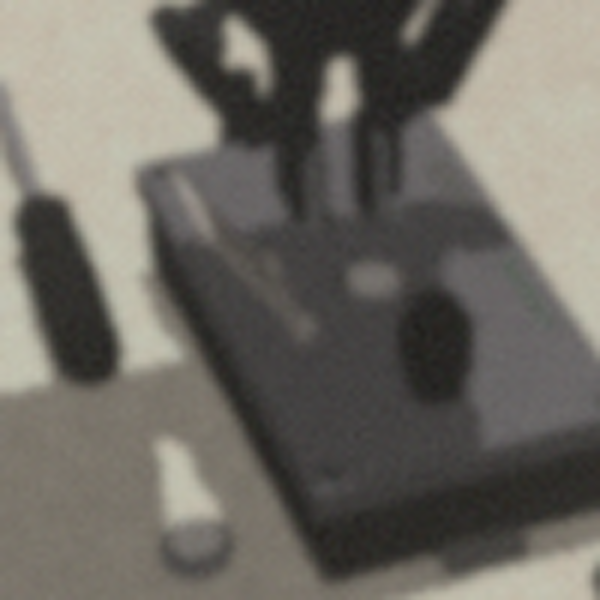

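jog_arm --dr '[[0,0,0],[0,0,0],[0,0,0],[0,0,-0.14],[0,0,-0.14],[0,0,-0.14],[0,0,-0.14],[0,0,-0.14],[0,0,-0.14],[0,0,-0.14]]' --slide '[[0,0,-0.03],[0,0,-0.045],[0,0,-0.045],[0,0,0],[0,0,0],[0,0,0],[0,0,0],[0,0,0],[0,0,0],[0,0,0]]' --gripper '[-1,-1,-1,-1,-1,-1,-1,-1,-1,-1]'

```text
time_s: 12.85
position: [0.5712, -0.0197, 0.1788]
tool_rot: [[0.544, 0.839, -0.0], [0.839, -0.544, 0.0], [-0.0, -0.0, -1.0]]
ft_force: [-0.3, -0.5, -0.2]
grip_width: 0.0002
```

Run:
```python
from h import *
plan([0.475,-0.0585,0.18],np.radians(90.8),6)
W=cams("wrist");cv2.imwrite("pics/w10.png",W["pixels"])
```

```text
turn total [-1.000e-04  0.000e+00 -5.886e-01]  per row [-0.      0.     -0.0981]
[-0.0142, -0.0099, -0.0002]
[-0.0131, -0.0113, -0.0002]
[-0.0119, -0.0125, -0.0002]
[-0.0107, -0.0136, -0.0002]
[-0.0093, -0.0146, -0.0002]
[-0.0078, -0.0154, -0.0002]
```

View pics/w10.png

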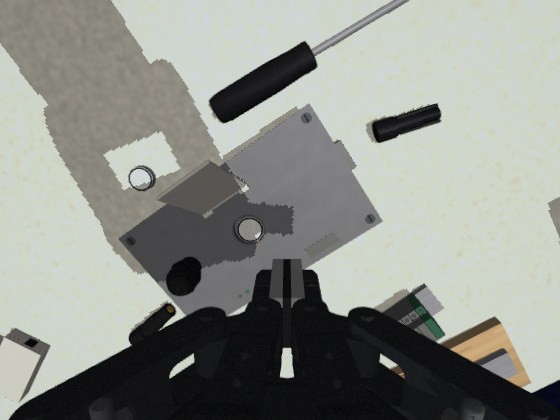

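jog_arm --dr '[[0,0,-0.098],[0,0,-0.098],[0,0,-0.098],[0,0,-0.098],[0,0,-0.098],[0,0,-0.098],[0,0,0],[0,0,0],[0,0,0],[0,0,0]]' --slide '[[-0.014,-0.01,0],[-0.013,-0.0115,0],[-0.012,-0.0125,0],[-0.0105,-0.0135,0],[-0.0095,-0.0145,0],[-0.008,-0.0155,0],[0,0,0.03],[0,0,0.03],[0,0,0.025],[0,0,0.008]]' --gripper '[-1,-1,-1,-1,-1,-1,-1,-1,-1,-1]'

```text
time_s: 13.9
position: [0.4739, -0.0577, 0.084]
tool_rot: [[-0.005, 1.0, -0.003], [1.0, 0.005, 0.001], [0.001, -0.003, -1.0]]
ft_force: [0.1, 0.3, 0.5]
grip_width: -0.0
```

```bash
cat > look2.py <<'E'
from h import *
import sys
np.set_printoptions(precision=4,suppress=True)
k=sys.argv[1]
s=observe();print(s["position"],s["ft_force"],s["grip_width"]);print(np.array(s["tool_rot"]))
W=cams("wrist");D=cams("side")
a=cv2.resize(W["pixels"],(520,390))
b=cv2.resize(D["pixels"][170:290,190:276],(280,390),interpolation=2)
cv2.imwrite(f"pics/l{k}.png",np.hstack([a,b]))
E
python3 look2.py 11
```

```text
[ 0.4739 -0.0577  0.084 ] [0.1314 0.3439 0.4967] -7.804243887518901e-06
[[-0.0052  1.     -0.0034]
 [ 1.      0.0052  0.0013]
 [ 0.0013 -0.0034 -1.    ]]
```

View pics/l11.png

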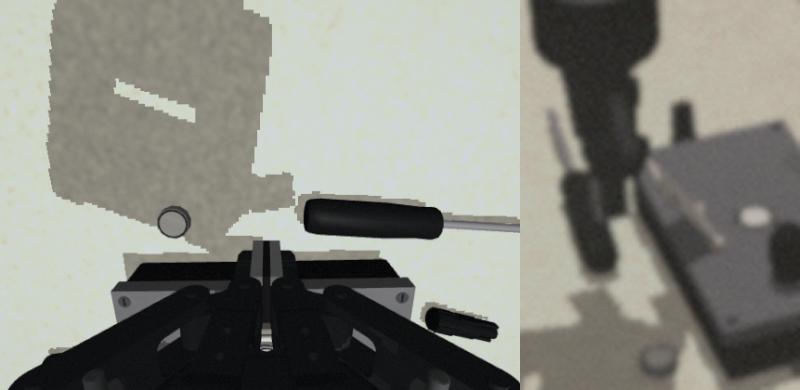

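jog_arm --dr '[[0,0,0],[0,0,0],[0,0,0],[0,0,0],[0,0,0],[0,0,0],[0,0,0],[0,0,0],[0,0,0],[0,0,0]]' --slide '[[0,0.007,0],[0,0.007,0],[0,0.006,0],[0,0.006,0],[0,0.006,0],[0,0.006,-0.002],[0,0.006,-0.003],[0,0.005,-0.003],[0,0.002,-0.002],[0,0,0]]' --gripper '[-1,-1,-1,-1,-1,-1,-1,-1,-1,-1]'

```text
time_s: 15.0
position: [0.5262, -0.0576, 0.0961]
tool_rot: [[-0.008, 1.0, 0.001], [1.0, 0.008, -0.0], [-0.0, 0.001, -1.0]]
ft_force: [-0.4, 0.4, -0.1]
grip_width: 0.0002
```

```bash
python3 look2.py 12
```

```text
[ 0.5262 -0.0576  0.0961] [-0.3763  0.4131 -0.0693] 0.00021539268606212526
[[-0.0078  1.      0.0007]
 [ 1.      0.0078 -0.0002]
 [-0.0002  0.0007 -1.    ]]
```

View pics/l12.png

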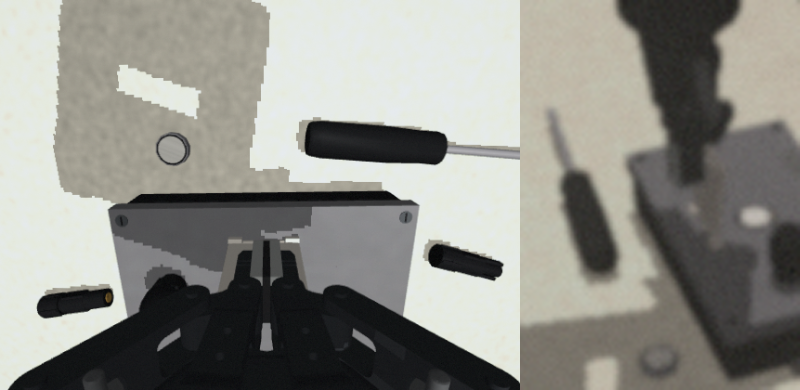

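jog_arm --dr '[[0,0,0],[0,0,0],[0,0,0],[0,0,0],[0,0,0],[0,0,0],[0,0,0],[0,0,0],[0,0,0],[0,0,0]]' --slide '[[0,0.006,0.001],[0,0.006,0.0015],[0,0.006,0.0025],[0,0.0055,0.0035],[0,0.005,0.0045],[0,0.004,0.005],[0,0.003,0.0055],[0,0.002,0.006],[0,0,0],[0,0,0]]' --gripper '[-1,-1,-1,-1,-1,-1,-1,-1,-1,-1]'

```text
time_s: 16.1
position: [0.5632, -0.0572, 0.0662]
tool_rot: [[-0.008, 1.0, -0.0], [1.0, 0.008, 0.0], [0.0, -0.0, -1.0]]
ft_force: [0.7, -0.2, -0.4]
grip_width: -0.0001
```

```bash
python3 look2.py 13
```

```text
[ 0.5632 -0.0572  0.0662] [ 0.7342 -0.249  -0.4046] -8.855297194290106e-05
[[-0.0077  1.     -0.0004]
 [ 1.      0.0077  0.0001]
 [ 0.0001 -0.0004 -1.    ]]
```

View pics/l13.png

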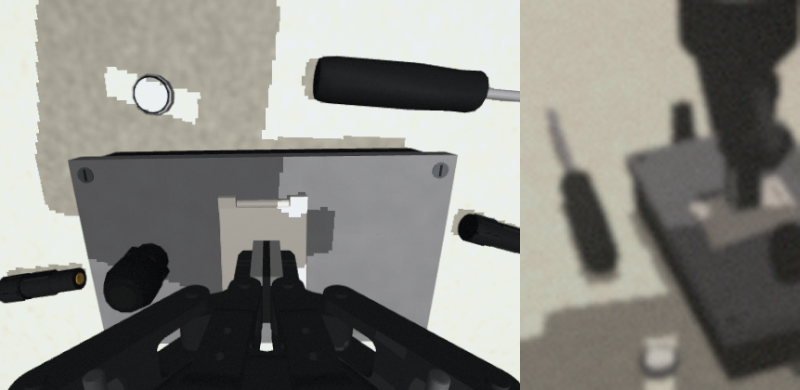

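jog_arm --dr '[[0,0,0],[0,0,0],[0,0,0],[0,0,0],[0,0,0],[0,0,0],[0,0,0],[0,0,0],[0,0,0],[0,0,0]]' --slide '[[0,0,0.002],[0,0,0.0015],[0,0,0.001],[0,0,0.001],[0,0,0.0005],[0,0,0.0005],[0,0,0.0003],[0,0,0],[0,0,0],[0,0,0]]' --gripper '[-1,-1,-1,-1,-1,-1,-1,-1,-1,-1]'

```text
time_s: 17.2
position: [0.5634, -0.0572, 0.06]
tool_rot: [[-0.008, 1.0, 0.0], [1.0, 0.008, -0.0], [-0.0, 0.0, -1.0]]
ft_force: [-1.6, 0.4, 6.0]
grip_width: -0.0002
```

```bash
python3 look2.py 14
```

```text
[ 0.5634 -0.0572  0.06  ] [-1.5794  0.3702  5.9825] -0.00018521266400355944
[[-0.0078  1.      0.0003]
 [ 1.      0.0078 -0.0002]
 [-0.0002  0.0003 -1.    ]]
```

jog_arm --dr '[[0,0,0],[0,0,0],[0,0,0],[0,0,0],[0,0,0],[0,0,0],[0,0,0],[0,0,0],[0,0,0],[0,0,0]]' --slide '[[0,0,-0.004],[0,0.006,0],[0,0.006,0],[0,0,0.002],[0,0,0.001],[0,0,0.001],[0,0,0.0005],[0,0,0.0005],[0,0,0.0003],[0,0,0]]' --gripper '[-1,-1,-1,-1,-1,-1,-1,-1,-1,-1]'

```text
time_s: 18.3
position: [0.5754, -0.0571, 0.0596]
tool_rot: [[-0.008, 1.0, 0.001], [1.0, 0.008, -0.0], [-0.0, 0.001, -1.0]]
ft_force: [-3.3, 1.3, 12.5]
grip_width: -0.0001
```

12.5 N at the edge with the tip at the shut height. Now lift straight up and check.

jog_arm --dr '[[0,0,0],[0,0,0],[0,0,0],[0,0,0],[0,0,0],[0,0,0],[0,0,0],[0,0,0],[0,0,0],[0,0,0]]' --slide '[[0,0,-0.003],[0,0,-0.01],[0,0,-0.02],[0,0,-0.03],[0,-0.01,-0.03],[0,-0.02,-0.02],[0,-0.02,0],[0,-0.02,0],[0,-0.01,0],[0,0,0]]' --gripper '[-1,-1,-1,-1,-1,-1,-1,-1,-1,-1]'

```text
time_s: 19.3
position: [0.4947, -0.0577, 0.1716]
tool_rot: [[-0.007, 1.0, -0.0], [1.0, 0.007, 0.0], [0.0, -0.0, -1.0]]
ft_force: [0.6, 0.6, -0.3]
grip_width: -0.0
```

Run:
```python
from h import *
np.set_printoptions(precision=4,suppress=True)
s=observe();print(s["position"],s["ft_force"],s["time_s"])
W=cams("wrist");D=cams("side");S=cams("scene")
cv2.imwrite("pics/w15.png",W["pixels"])
a=cv2.resize(S["pixels"][170:255,210:330],(400,340),interpolation=2);b=cv2.resize(D["pixels"][195:295,195:312],(398,340),interpolation=2)
cv2.imwrite("pics/z15.png",np.hstack([a,b]))
for a in (0,0.05,.1): # predicted edge corners, upper side
  for y in (-.0815,-.0355):
    X=[.538+.059*np.cos(a),y,.0475+.059*np.sin(a)+.0015]; print(a,y,"wrist",proj(W,X)[0],"scene crop",(proj(S,X)[0]-[210,170])*[400/120,4],"side crop",(proj(D,X)[0]-[195,195])*3.4+[400,0])
```

```text
[ 0.4947 -0.0577  0.1716] [ 0.5874  0.6354 -0.3315] 19.3
0 -0.0815 wrist [259.006  320.7255] scene crop [190.4693 204.602 ] side crop [679.107 147.995]
0 -0.0355 wrist [309.8631 321.0761] scene crop [242.7057 173.7964] side crop [653.7067 106.771 ]
0.05 -0.0815 wrist [258.747  322.6407] scene crop [190.2528 201.8779] side crop [678.9988 144.2674]
0.05 -0.0355 wrist [310.0927 322.9937] scene crop [242.5851 171.0443] side crop [653.5647 103.0938]
0.1 -0.0815 wrist [258.4808 324.4467] scene crop [189.9402 198.9859] side crop [678.6682 140.5893]
0.1 -0.0355 wrist [310.3313 324.8021] scene crop [242.3665 168.1279] side crop [653.2059  99.4634]
```

View pics/w15.png

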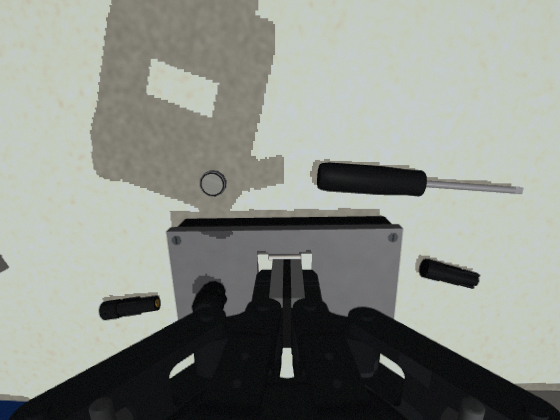

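View pics/z15.png

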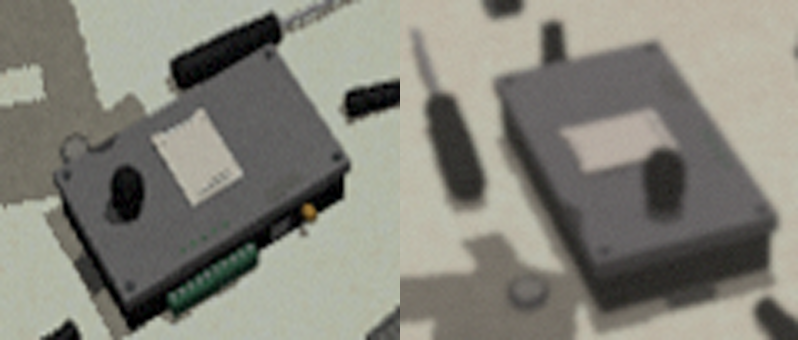

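```bash
python3 -c "
from rig import env
print(env.close_job())"
```

```text
the job is handed in; nothing more can be done
None
```

The coin cell is in its pocket with the battery flap shut over it, and I handed the job in after about 19 s of the 53 s allowed. No verdict was reported.

- **Cell:** I pushed it sideways from behind with two slightly parted fingertips, never gripping it. The first push left it tilted on the pocket's rim. A second push of a few millimetres and backing the fingers off let it drop. The pictures then showed it lying flat, centred in the pocket's mouth.
- **Flap:** I swung it over with the closed fingers and pressed it at two spots, with 6 N and then 12.5 N near the free edge. The fingertip stopped about 4 mm above the logger's face, which is the shut height.
- **Last checks:** In the scene view the flap's free corners lay within about 3 pixels (enlarged picture) of where they should be at angle 0, about 1 pixel in the original. In the last pictures the gland was upright, and the spent cell, screwdriver and cable connectors looked undisturbed. I did not check the breakers or the terminals separately, but the arm did not work near them. The arm was clear of everything.
- **Not confirmed:** I could not see the cell again once the flap covered it. My early position estimates from the different cameras also differed by 2–3 mm, so I aligned the final push by the close-up wrist view.

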